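# Set the flip tags of the tube-rack staging board

## Robot

A 7-joint arm with a two-finger parallel gripper is mounted at the origin on the work surface. World frame = base frame: x ahead of the robot, y to its left, z up, the work surface at z = 0. Lengths are in mm, angles in rad, forces in N, time in s.
With the tool pointing down it reaches from about 425 to 1025 mm from the base axis. Payload 9.4 kg.
Tool frame: the origin (TCP) lies on the centre line of the jaws, within the pads' length; the fingertips stand 11 mm ahead of it and the grasp point (between the pads) lies 8 mm behind it (bot.tip_reach is the distance from the TCP to the fingertips, in mm); z points along the fingers, y is the line along which they close (so a half turn about z gives the same grasp; the last joint's range is limited). The gripper opens to 93 mm and grips with 3 to 60 N. Pads are 15 mm wide; open, the fingers measure 128 mm over their backs; the gripper's body (75 mm by 188 mm) begins 65 mm behind the grasp point.
Start: joints at [-1.238, 0.599, -0.003, 1.599, 0.002, 0.943, -0.08], TCP at [288.863, 664.968, 229.618] pointing down, gripper open.
Joint ranges: [-2.57, 2.57], [-0.35, 1.97], [-1.29, 1.29], [0.11, 2.56], [-1.05, 4.19], [0.11, 1.86], [-2.63, 2.63]. Speed limits (rad/s): [2.22, 2.22, 3.01, 3.01, 3.14, 3.14, 3.14].

## Interface

Orientations are given as a unit quaternion [w, x, y, z].
In Python, from plant import telemetry, eyes, close_job, bot gives the robot as it stands. The module is installed in compiled form; this text tells all that it offers.
- The arm moves only by the tool move_arm, never from a script. Its arguments are lists of equal length, an entry for each row: "translation": the shift along the tool's x, y, z in mm, a list of three; "rot": the turn, a rotation vector about the tool's x, y, z in rad, a list of three; "claw": the gripper's target within -1 to 1 (fully open at 1, half-way at 0, shut at -1). In form: {"translation": [[tx, ty, tz], ...], "rot": [[rx, ry, rz], ...], "claw": [claw, ...]}. A call has 1 to 12 rows; each row is the pose to reach, as a shift and turn from the pose commanded when the call began, along the tool's axes at that moment; what a row does not reach only later rows make up. A row lasts 1/8 s, in which the tool goes at most 62.5 mm and 10.7 degrees, less where a joint would pass 70% of its speed; a pose out of reach is approached as far as the arm can. A call with a gripper value outside its range is refused whole. The fingers move at their own pace and stop on an object; the grip force is fixed at half the most. Time passes only in rows, so rows that repeat a pose let the fingers close. It gives the time, the measured TCP pose, the force, the opening and the grip force at its end, in the units of the state.
- telemetry.get_state(): the state, without advancing time (a new reading comes with each control period).
- eyes.snapshot(name): name is "side" or "top" or "wrist"; returns the picture (420x560x3 uint8, red, green, blue); there is no depth.
- eyes.camera_model(name): a dict with "K" (3x3 intrinsics, pixels), "R" (3x3) and "t" (3): a world point X has camera coordinates R X + t. Camera axes: x right, y down, z forward; pixel columns grow to the right and rows downward; lengths in mm; the calibration is good to about 2 mm. A picture is of the moment at which its call begins: read the wrist's pose just before it. camera_model takes no time and is no camera call; for the wrist camera it gives the pose at the moment of the call.
- close_job(): hands the job in; it is judged then, once.
Trained networks look in the newest picture that a camera, given by its name, has taken for a name from the list of things; names that differ only in an ending like _2 or _b are one class to them, and where a whole thing is asked for, a point or a joint stands for the part that bears it (a point fixed in the world has none). Each returns a list of dicts, best first, with "conf" (0 to 1); they miss things now and then, are a little off and sometimes report something else, mostly with a low value. They report only what shows in the picture. A call takes as long as a camera call. They do not tell look-alikes from the thing itself.
- eyes.find_in(camera, target): "xyz" ([x, y, z] in mm, in the coordinates of the camera as it stood for that picture, good to about 4 mm: the middle of the surface that is visible of it).
The state is a dict: "clock": time; "joint_pos": joint angles; "qvel": joint speeds; "tau": joint torques, N m; "eef_pos": TCP position; "eef_rot": TCP orientation; "contact_force": force on the tool from outside, world axes, zero at the start; "wrist_torque": the same for the moment, N m; "gripper_width": finger opening in mm; "finger_force": force on a finger pad.
Only numpy, scipy, OpenCV 4.12 (cv2) and the standard library are available. Lean on these libraries where they do the work, as an engineer would, in place of code of your own. Each camera call takes 0.05 s, during which the arm holds its last target. There are 200 camera calls.

## Task

Each bay of the staging board has a hinged flip tag in front of its tube rack, red on one face and green on the other. With a fingertip, gently push over every tag that is wrong, so that the bays whose rack is full of tubes show green face up and all the other bays show red face up, each tag lying fully over on its seat. Leave the racks and everything else on the bench where they stand.

Things in the scene. Friction and masses are not known exactly. Their poses are not given: they have to be found in the camera images.
- board: White sheet-metal staging board, 260 x 660 mm, fixed; origin under its centre, x away from the robot, y to the robot's left. Five bays side by side, 124 mm apart, each hold a tube rack on its 8 mm floor. In front of them, 75 mm nearer the robot than this origin, an aluminium rail along y (top 55 mm above the bench) carries one tag holder per bay; marker and forceps lie on the ledge before it.
- clip_a: Grey tag holder fixed on the rail in front of one bay (rack centre about 125 mm on along x, next rack 176 mm off); which bay varies. Origin: its underside, 55 mm above the bench; axes as the board's. The tag's hinge pin runs along x, 14 mm above the origin; ears at x = +-33 mm are 19 mm high. Two seats form a V, 27 mm high, up to 15 mm either side of the pin. Holders stand 124 mm apart, nothing between.
- tag_a (a joint): Tag on clip_a: plate 60 mm along the pin, 50 mm from pin to its free edge (7 mm black bead), 4 mm thick, 30 g, light to move, no spring. 0 = leaning left (+y) on its seat, red face up; 1.396 = swung up and over to the right, green face up. At either rest 50 degrees above level, edge 32 mm aside of the pin, 38 mm above it, at least 50 mm clear of the next tag. Past upright (0.70) it falls on by itself.
- clip_b: Grey tag holder fixed on the rail in front of one bay (rack centre about 125 mm on along x, next rack 176 mm off); which bay varies. Origin: its underside, 55 mm above the bench; axes as the board's. The tag's hinge pin runs along x, 14 mm above the origin; ears at x = +-33 mm are 19 mm high. Two seats form a V, 27 mm high, up to 15 mm either side of the pin. Holders stand 124 mm apart, nothing between.
- tag_b (a joint): Tag on clip_b: plate 60 mm along the pin, 50 mm from pin to its free edge (7 mm black bead), 4 mm thick, 30 g, light to move, no spring. 0 = leaning left (+y) on its seat, red face up; 1.396 = swung up and over to the right, green face up. At either rest 50 degrees above level, edge 32 mm aside of the pin, 38 mm above it, at least 50 mm clear of the next tag. Past upright (0.70) it falls on by itself.
- clip_c: Grey tag holder fixed on the rail in front of one bay (rack centre about 125 mm on along x, next rack 176 mm off); which bay varies. Origin: its underside, 55 mm above the bench; axes as the board's. The tag's hinge pin runs along x, 14 mm above the origin; ears at x = +-33 mm are 19 mm high. Two seats form a V, 27 mm high, up to 15 mm either side of the pin. Holders stand 124 mm apart, nothing between.
- tag_c (a joint): Tag on clip_c: plate 60 mm along the pin, 50 mm from pin to its free edge (7 mm black bead), 4 mm thick, 30 g, light to move, no spring. 0 = leaning left (+y) on its seat, red face up; 1.396 = swung up and over to the right, green face up. At either rest 50 degrees above level, edge 32 mm aside of the pin, 38 mm above it, at least 50 mm clear of the next tag. Past upright (0.70) it falls on by itself.
- clip_d: Grey tag holder fixed on the rail in front of one bay (rack centre about 125 mm on along x, next rack 176 mm off); which bay varies. Origin: its underside, 55 mm above the bench; axes as the board's. The tag's hinge pin runs along x, 14 mm above the origin; ears at x = +-33 mm are 19 mm high. Two seats form a V, 27 mm high, up to 15 mm either side of the pin. Holders stand 124 mm apart, nothing between.
- tag_d (a joint): Tag on clip_d: plate 60 mm along the pin, 50 mm from pin to its free edge (7 mm black bead), 4 mm thick, 30 g, light to move, no spring. 0 = leaning left (+y) on its seat, red face up; 1.396 = swung up and over to the right, green face up. At either rest 50 degrees above level, edge 32 mm aside of the pin, 38 mm above it, at least 50 mm clear of the next tag. Past upright (0.70) it falls on by itself.
- clip_e: Grey tag holder fixed on the rail in front of one bay (rack centre about 125 mm on along x, next rack 176 mm off); which bay varies. Origin: its underside, 55 mm above the bench; axes as the board's. The tag's hinge pin runs along x, 14 mm above the origin; ears at x = +-33 mm are 19 mm high. Two seats form a V, 27 mm high, up to 15 mm either side of the pin. Holders stand 124 mm apart, nothing between.
- tag_e (a joint): Tag on clip_e: plate 60 mm along the pin, 50 mm from pin to its free edge (7 mm black bead), 4 mm thick, 30 g, light to move, no spring. 0 = leaning left (+y) on its seat, red face up; 1.396 = swung up and over to the right, green face up. At either rest 50 degrees above level, edge 32 mm aside of the pin, 38 mm above it, at least 50 mm clear of the next tag. Past upright (0.70) it falls on by itself.
- rack_full_1: Loose dark tube rack standing in a bay of the board, 124 x 88 mm, 46 mm high (tube caps to 52 mm), FULL: all 24 holes hold white-capped tubes. Origin: centre of its underside.
- rack_full_2: Loose dark tube rack standing in a bay of the board, 124 x 88 mm, 46 mm high (tube caps to 52 mm), FULL: all 24 holes hold white-capped tubes. Origin: centre of its underside.
- rack_full_3: Loose dark tube rack standing in a bay of the board, 124 x 88 mm, 46 mm high (tube caps to 52 mm), FULL: all 24 holes hold white-capped tubes. Origin: centre of its underside.
- rack_part_1: Loose dark tube rack standing in a bay of the board, 124 x 88 mm, 46 mm high (tube caps to 52 mm), NOT full: 12 of 24 tubes (three of the six rows are empty black holes). Origin: centre of its underside.
- rack_part_2: Loose dark tube rack standing in a bay of the board, 124 x 88 mm, 46 mm high (tube caps to 52 mm), NOT full: 8 of 24 tubes (four of the six rows are empty black holes). Origin: centre of its underside.
- marker: Marker pen, 135 mm long, 12 mm thick, white with a blue cap, lying on the board's front ledge. Leave alone. Origin: under its middle.
- forceps: Steel forceps, 130 mm long, lying on the board's front ledge. Leave alone. Origin: under the middle.
- pot_1: Specimen pot with red screw cap, 64 mm wide, 74 mm high, to the right. Leave alone. Origin: centre of underside.
- pot_2: Specimen pot like pot_1. Leave alone. Origin: centre of underside.
- spray: Clear spray bottle with a white head, 74 mm wide, 196 mm high, to the left. Leave alone. Origin: centre of underside.
- pipette: Grey pipette, 240 mm long, lying on the bench to the left. Leave alone. Origin: under its middle.
There are look-alikes about, which are no part of the job. Leave any yellow look-alike of the rack_part_1 alone.

How it is judged (in metres and radians):
At the end, for the whole second after the job is handed in: Every tag in front of a full rack lies over to the right, green up (joint above 1.30 of 1.396 rad); every tag in front of a rack that is not full lies to the left, red up (joint below 0.10 rad); the tags are at rest and the racks stand within 15 mm of where they were ((((horizontal distance between clip_a and rack_full_1 below 0.15 m or horizontal distance between clip_a and rack_full_2 below 0.15 m or horizontal distance between clip_a and rack_full_3 below 0.15 m) and value of joint tag_a above 1.3 rad) or ((horizontal distance between clip_a and rack_part_1 below 0.15 m or horizontal distance between clip_a and rack_part_2 below 0.15 m) and value of joint tag_a below 0.1 rad)) and (((horizontal distance between clip_b and rack_full_1 below 0.15 m or horizontal distance between clip_b and rack_full_2 below 0.15 m or horizontal distance between clip_b and rack_full_3 below 0.15 m) and value of joint tag_b above 1.3 rad) or ((horizontal distance between clip_b and rack_part_1 below 0.15 m or horizontal distance between clip_b and rack_part_2 below 0.15 m) and value of joint tag_b below 0.1 rad)) and (((horizontal distance between clip_c and rack_full_1 below 0.15 m or horizontal distance between clip_c and rack_full_2 below 0.15 m or horizontal distance between clip_c and rack_full_3 below 0.15 m) and value of joint tag_c above 1.3 rad) or ((horizontal distance between clip_c and rack_part_1 below 0.15 m or horizontal distance between clip_c and rack_part_2 below 0.15 m) and value of joint tag_c below 0.1 rad)) and (((horizontal distance between clip_d and rack_full_1 below 0.15 m or horizontal distance between clip_d and rack_full_2 below 0.15 m or horizontal distance between clip_d and rack_full_3 below 0.15 m) and value of joint tag_d above 1.3 rad) or ((horizontal distance between clip_d and rack_part_1 below 0.15 m or horizontal distance between clip_d and rack_part_2 below 0.15 m) and value of joint tag_d below 0.1 rad)) and (((horizontal distance between clip_e and rack_full_1 below 0.15 m or horizontal distance between clip_e and rack_full_2 below 0.15 m or horizontal distance between clip_e and rack_full_3 below 0.15 m) and value of joint tag_e above 1.3 rad) or ((horizontal distance between clip_e and rack_part_1 below 0.15 m or horizontal distance between clip_e and rack_part_2 below 0.15 m) and value of joint tag_e below 0.1 rad)) and velocity of joint tag_a between -0.2 and 0.2 rad/s and velocity of joint tag_b between -0.2 and 0.2 rad/s and velocity of joint tag_c between -0.2 and 0.2 rad/s and velocity of joint tag_d between -0.2 and 0.2 rad/s and velocity of joint tag_e between -0.2 and 0.2 rad/s and distance of each of rack_full_1, rack_full_2, rack_full_3, rack_part_1, rack_part_2 from where it was at the start of the episode below 0.015 m); the robot touches nothing.
It fails at once if a tube rack was lifted, carried or shoved (more than 15 mm) (distance of any of rack_full_1, rack_full_2, rack_full_3, rack_part_1, rack_part_2 from where it was at the start of the episode above 0.015 m).
It fails at once if another thing on the bench was lifted, carried or knocked away (more than 20 mm) (distance of any of marker, forceps, pot_1, pot_2, spray, pipette from where it was at the start of the episode above 0.02 m).
It fails at once if a tag or its holder was forced (more than 25 N) (contact force between any of clip_a, clip_b, clip_c, clip_d, clip_e and the fingers above 25 N or contact force between any of clip_a, clip_b, clip_c, clip_d, clip_e and the arm above 25 N).
It also fails if it takes over 48 s, if anything falls off the work surface, if the arm or the gripper's body presses on something with over 40 N, if the wrist force passes 120 N, or if a joint passes its speed limit or range.

## Working session

There is one attempt and no reset: what is moved stays moved. The work goes in short steps, Python scripts to look and compute and a tool call to move; the robot and the scene stay as the last step left them, time stands still between calls to the robot, and variables do not carry over. Pictures are saved under pics/ and viewed, at most 10 in all, crops included, and the job is handed in when it is done.

Besides the shell and the picture viewer there is one more tool, called after "Request:" as name(argument=value, ...) on one line, values as JSON. move_arm: Moves the arm, as the interface text tells. Its arguments: {"type":"object","properties":{"translation":{"type":"array"},"rot":{"type":"array"},"claw":{"type":"array"}},"required":["translation","rot","claw"]}

```bash
mkdir -p pics; cat > h.py <<'E'
import numpy as np, cv2
from plant import telemetry, eyes, close_job, bot
def snap(c,f):
    im=eyes.snapshot(c); cv2.imwrite('pics/'+f,im[:,:,::-1]); return im
def world(c,p,m=None):
    m=m or eyes.camera_model(c); return np.array(m['R']).T@(np.array(p)-np.array(m['t']))
E
python3 - <<'E'
from h import *
for c in('top','side'):
    snap(c,c+'1.png'); m=eyes.camera_model(c)
    print(c,np.round(world(c,[0,0,0])))
    for n in('clip_a','tag_a','rack_full_1','rack_part_1','board','marker','forceps','spray','pot_1'):
        for d in eyes.find_in(c,n): print(n,round(d['conf'],2),np.round(world(c,d['xyz'],m)))
s=telemetry.get_state();print(s['eef_pos'],s['eef_rot'],s['clock'],s['gripper_width'])
E
```

```text
top [ 291.   -5. 1411.]
clip_a 0.86 [484. -80.  81.]
clip_a 0.83 [489.  24.  79.]
clip_a 0.63 [498. 167.  82.]
clip_a 0.63 [504. 292.  81.]
clip_a 0.61 [ 479. -204.   79.]
tag_a 0.9 [492. 174.  95.]
tag_a 0.88 [505. 295.  93.]
tag_a 0.85 [489.  15.  91.]
tag_a 0.69 [ 476. -197.   92.]
tag_a 0.61 [490. -73.  93.]
rack_full_1 0.91 [612. 149.  58.]
rack_full_1 0.61 [599. -94.  54.]
rack_full_1 0.55 [623. 264.  56.]
rack_full_1 0.29 [489.  14.  90.]
rack_part_1 0.91 [ 708. -397.   45.]
rack_part_1 0.87 [617.  30.  51.]
rack_part_1 0.74 [537.   9.   7.]
rack_part_1 0.74 [446. -70.  17.]
rack_part_1 0.66 [ 599. -228.   53.]
board 0.94 [535.   8.   6.]
board 0.38 [598. -97.  56.]
marker 0.61 [483. -80.  83.]
marker 0.51 [461. 132.  21.]
forceps 0.55 [446. -71.  17.]
forceps 0.53 [ 483. -478.   72.]
spray 0.73 [539. 475. 130.]
pot_1 0.87 [ 553. -477.   76.]
pot_1 0.62 [ 482. -479.   71.]
pot_1 0.6 [494. 164.  79.]
pot_1 0.6 [541. 476. 131.]
side [-120. -663.  919.]
clip_a 0.89 [488. 164.  81.]
clip_a 0.82 [ 473. -208.   80.]
clip_a 0.79 [492. 285.  79.]
clip_a 0.67 [477.  23.  66.]
clip_a 0.58 [472. -87.  72.]
tag_a 0.83 [497. 294.  90.]
tag_a 0.78 [491. 170.  87.]
tag_a 0.71 [475. -75.  88.]
tag_a 0.67 [ 472. -202.   91.]
tag_a 0.31 [534. 468. 106.]
rack_full_1 0.89 [597. 132.  56.]
rack_full_1 0.64 [615. 253.  51.]
rack_full_1 0.61 [ 586. -109.   53.]
rack_part_1 0.74 [ 588. -110.   52.]
rack_part_1 0.73 [607.  13.  54.]
rack_part_1 0.69 [ 583. -241.   53.]
rack_part_1 0.66 [ 680. -407.   42.]
board 0.93 [ 473. -124.   10.]
board 0.28 [ 587. -106.   56.]
marker 0.67 [453. 122.  24.]
forceps 0.61 [445. -73.  13.]
spray 0.72 [533. 469. 109.]
spray 0.69 [612. 254.  51.]
spray 0.2 [ 581. -239.   53.]
pot_1 0.85 [ 547. -501.   75.]
pot_1 0.77 [ 469. -493.   72.]
[288.85985439 664.97279757 229.6214949 ] [ 2.82963646e-05  2.03442252e-01  9.79086947e-01 -3.72129699e-06] 1.0 92.837415291454
```

View pics/top1.png

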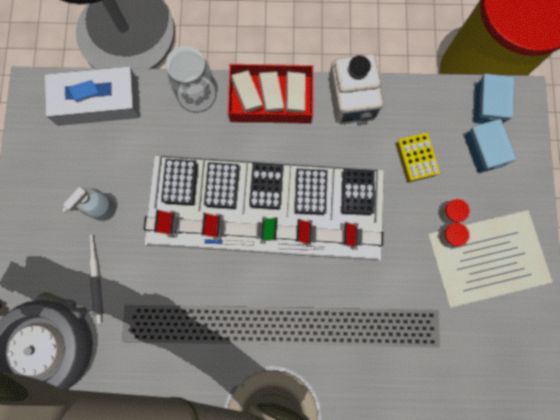

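View pics/side1.png

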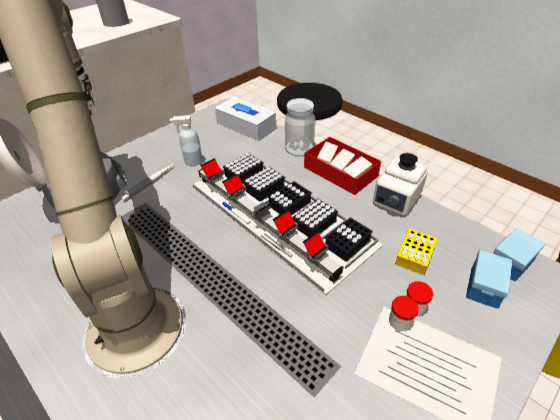

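Pictures agree with the networks. Bays from left to right, with top-image tag pixels:

| Bay | Rack | Tag shows | Tag pixel |
|---|---|---|---|
| 1 | full | red | (164,222) |
| 2 | full | red | (211,225) |
| 3 | part | green | (269,229) |
| 4 | full | red | (305,231) |
| 5 | part | red | (351,235) |

I need to flip bays 1, 2 and 4 to the right and bay 3 to the left. The pins are at y ≈ 281, 157, 33, -91 and -215, with x ≈ 487 at the middle and a yaw of about -0.05.

Request:
move_arm(translation=[[-317,-214,-20],[-317,-214,-20],[-317,-214,-20],[-317,-214,-20],[-317,-214,-20],[-317,-214,-20],[-317,-214,-20],[-317,-214,-20],[-317,-214,-20],[-317,-214,-20],[-317,-214,-20],[-317,-214,-20]], rot=[[0,0,1.21],[0,0,1.21],[0,0,1.21],[0,0,1.21],[0,0,1.21],[0,0,1.21],[0,0,1.21],[0,0,1.21],[0,0,1.21],[0,0,1.21],[0,0,1.21],[0,0,1.21]], claw=[-1,-1,-1,-1,-1,-1,-1,-1,-1,-1,-1,-1])

```text
clock: 2.5
eef_pos: [494.1, 342.7, 249.6]
eef_rot: [-0.0, 0.724, 0.69, -0.0]
contact_force: [-0.3, 0.3, -0.1]
gripper_width: 0.2
finger_force: 0.0
```

```bash
python3 - <<'E'
from h import *
snap('wrist','w1.png'); m=eyes.camera_model('wrist')
for n in('clip_a','tag_a','rack_full_1','rack_part_1'):
    for d in eyes.find_in('wrist',n): print(n,round(d['conf'],2),np.round(world('wrist',d['xyz'],m)))
# triangulate tags/clips: top + side mean
E
```

```text
tag_a 0.63 [502. 302. 100.]
rack_full_1 0.78 [622. 277.  54.]
rack_full_1 0.69 [643. 194.  37.]
rack_full_1 0.35 [336. 489.  18.]
rack_part_1 0.83 [671.  53.  51.]
```

View pics/w1.png

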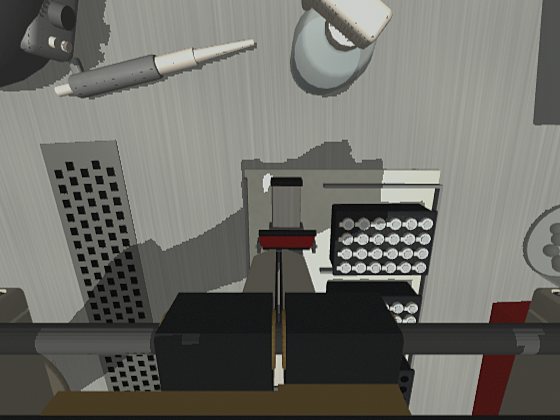

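The wrist picture shows the full rack of bay 1 at (380,240). Its tag's black bead is at about (288,233), with the closed fingers beside it. I'll compute the bead's y before descending.

```bash
python3 - <<'E'
from h import *
m=eyes.camera_model('wrist');K,R,t=[np.array(m[k]) for k in('K','R','t')];o=-R.T@t
def hit(u,v,z):
    r=R.T@np.linalg.inv(K)@[u,v,1]; return np.round(o+r*(z-o[2])/r[2])
print(o,[hit(*p) for p in((260,233,107),(316,233,107),(288,233,107),(315,246,95),(262,229,107))])
for P in ([494,342.7,238.6],[485,313,107],[485,313,107]):
    q=K@(R@np.array(P)+t);print(P,q[:2]/q[2])
T=eyes.camera_model('top');K,R,t=[np.array(T[k]) for k in('K','R','t')]
for y in (281,157,33,-91,-215):
    P=np.array([487+.05*(y-33),y,69.]); e=P+[0,(-32 if y==33 else 32),38]
    print(y,*[np.round((lambda q:q[:2]/q[2])(K@(R@X+t))) for X in(P,e)])
E
python3 -c "
import cv2;i=cv2.imread('pics/top1.png')[195:255,135:395];cv2.imwrite('pics/c.png',cv2.resize(i,None,fx=3,fy=3,interpolation=cv2.INTER_CUBIC))"
```

```text
[498.4736244  427.05487051 404.0390201 ] [array([474., 314., 107.]), array([532., 311., 107.]), array([503., 312., 107.]), array([532., 291.,  95.]), array([476., 318., 107.])]
[494, 342.7, 238.6] [277.7755504  264.89287031]
[485, 313, 107] [270.84230796 232.97070327]
[485, 313, 107] [270.84230796 232.97070327]
281 [171. 225.] [155. 222.]
157 [217. 228.] [203. 225.]
33 [263. 231.] [275. 229.]
-91 [309. 234.] [298. 232.]
-215 [356. 237.] [346. 235.]
```

View pics/c.png

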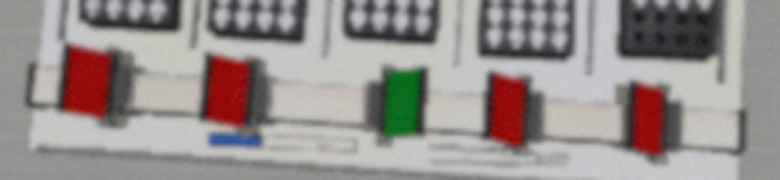

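Request:
move_arm(translation=[[0,8,60],[0,8,110],[0,8,142],[0,8,142],[-10,8,142],[-18,8,142],[-26,8,142],[-34,8,142],[-42,8,142],[-50,8,142],[-56,8,142],[-62,8,142]], rot=[[0,0,0],[0,0,0],[0,0,0],[0,0,0],[0,0,0],[0,0,0],[0,0,0],[0,0,0],[0,0,0],[0,0,0],[0,0,0],[0,0,0]], claw=[-1,-1,-1,-1,-1,-1,-1,-1,-1,-1,-1,-1])

```text
clock: 4.25
eef_pos: [499.3, 279.7, 107.6]
eef_rot: [0.0, 0.724, 0.69, -0.0]
contact_force: [0.1, -1.0, -0.1]
gripper_width: 0.5
finger_force: 0.0
```

Request:
move_arm(translation=[[0,0,0],[0,0,-50],[0,0,-50],[-40,0,-50],[-63,0,-50],[-63,0,-50]], rot=[[0,0,0],[0,0,0],[0,0,0],[0,0,0],[0,0,0],[0,0,0]], claw=[-1,-1,-1,-1,-1,-1])

```text
clock: 5.0
eef_pos: [496.2, 215.5, 157.4]
eef_rot: [-0.0, 0.725, 0.689, -0.0]
contact_force: [0.7, -0.7, -0.3]
gripper_width: 0.3
finger_force: 0.0
```

```bash
python3 - <<'E'
from h import *
a=snap('side','s2.png');b=snap('top','t2.png')
i=cv2.imread('pics/s2.png')[140:300,160:400];j=cv2.imread('pics/t2.png')[180:255,135:395]
z=lambda i:cv2.resize(i,(720,int(i.shape[0]*720/i.shape[1])),interpolation=cv2.INTER_CUBIC)
cv2.imwrite('pics/c2.png',cv2.resize(np.vstack([z(i),z(j)]),(600,570)))
E
```

```text
(no output)
```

View pics/c2.png

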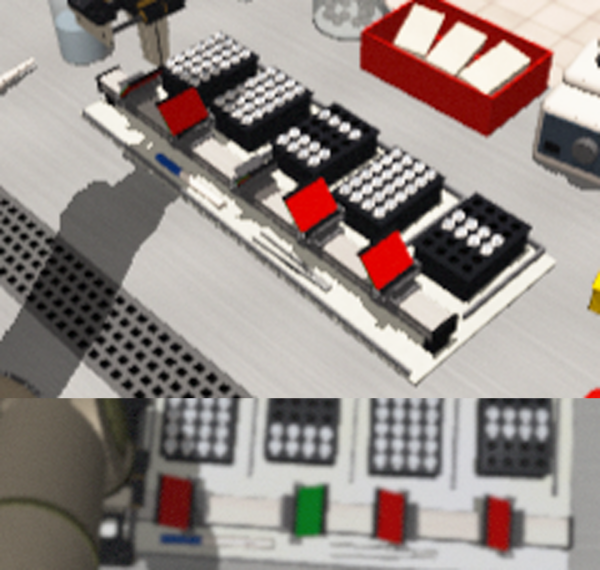

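Tag 1 has gone over: at crop pixel (140,85) only its edge and underside show. The order of full and part racks is confirmed. Next is tag 2.

Request:
move_arm(translation=[[0,0,30],[0,0,50],[0,0,50],[-10,0,50],[-18,0,50],[-26,0,50],[-34,0,50],[-42,0,50],[-50,0,50],[-55,0,50],[-60,0,50],[-60,0,50]], rot=[[0,0,0],[0,0,0],[0,0,0],[0,0,0],[0,0,0],[0,0,0],[0,0,0],[0,0,0],[0,0,0],[0,0,0],[0,0,0],[0,0,0]], claw=[-1,-1,-1,-1,-1,-1,-1,-1,-1,-1,-1,-1])

```text
clock: 6.6
eef_pos: [493.2, 156.9, 107.6]
eef_rot: [-0.0, 0.724, 0.689, -0.0]
contact_force: [0.4, -0.1, -0.4]
gripper_width: 0.4
finger_force: 0.0
```

Request:
move_arm(translation=[[0,0,-50],[0,0,-50],[-60,0,-50],[-120,0,-50],[-170,0,-50],[-186,0,-50],[-186,0,-50],[-186,0,-50]], rot=[[0,0,0],[0,0,0],[0,0,0],[0,0,0],[0,0,0],[0,0,0],[0,0,0],[0,0,0]], claw=[-1,-1,-1,-1,-1,-1,-1,-1])

```text
clock: 7.6
eef_pos: [484.4, -26.8, 157.3]
eef_rot: [-0.0, 0.724, 0.69, 0.0]
contact_force: [0.5, 0.7, -0.3]
gripper_width: -0.1
finger_force: 0.0
```

Request:
move_arm(translation=[[-1,2,30],[-1,2,50],[-1,2,50],[10,2,50],[18,2,50],[26,2,50],[34,2,50],[42,2,50],[50,2,50],[57,2,50],[62,2,50],[62,2,50]], rot=[[0,0,0],[0,0,0],[0,0,0],[0,0,0],[0,0,0],[0,0,0],[0,0,0],[0,0,0],[0,0,0],[0,0,0],[0,0,0],[0,0,0]], claw=[-1,-1,-1,-1,-1,-1,-1,-1,-1,-1,-1,-1])

```text
clock: 9.1
eef_pos: [489.2, 33.7, 107.6]
eef_rot: [-0.0, 0.724, 0.69, -0.0]
contact_force: [1.0, -0.3, -0.3]
gripper_width: 0.2
finger_force: 0.0
```

Request:
move_arm(translation=[[0,0,0],[-30,0,0],[-62,0,0],[-70,0,0],[-78,0,0],[-86,0,0],[-94,0,0],[-102,0,0],[-110,0,0],[-118,0,0],[-125,0,0],[-125,0,0]], rot=[[0,0,0],[0,0,0],[0,0,0],[0,0,0],[0,0,0],[0,0,0],[0,0,0],[0,0,0],[0,0,0],[0,0,0],[0,0,0],[0,0,0]], claw=[-1,-1,-1,-1,-1,-1,-1,-1,-1,-1,-1,-1])

```text
clock: 10.6
eef_pos: [483.0, -92.2, 107.6]
eef_rot: [0.0, 0.725, 0.689, -0.0]
contact_force: [0.1, 0.2, 0.7]
gripper_width: 0.4
finger_force: 0.0
```

Request:
move_arm(translation=[[0,0,-60],[0,0,-120],[0,0,-180],[0,0,-200],[100,0,-200],[200,0,-200],[300,0,-200],[400,0,-200],[400,0,-200],[400,0,-200],[400,0,-200],[400,0,-200]], rot=[[0,0,0],[0,0,0],[0,0,0],[0,0,0],[0,0,0],[0,0,0],[0,0,0],[0,0,0],[0,0,0],[0,0,0],[0,0,0],[0,0,0]], claw=[-1,-1,-1,-1,-1,-1,-1,-1,-1,-1,-1,-1])

```text
clock: 12.1
eef_pos: [502.1, 309.5, 307.0]
eef_rot: [-0.0, 0.723, 0.691, -0.0]
contact_force: [0.5, -0.1, 0.1]
gripper_width: 0.7
finger_force: 0.0
```

```bash
python3 - <<'E'
from h import *
a=snap('side','s3.png');b=snap('top','t3.png')
i=cv2.imread('pics/s3.png')[140:300,160:400];j=cv2.imread('pics/t3.png')[180:255,135:395]
z=lambda i:cv2.resize(i,(720,int(i.shape[0]*720/i.shape[1])),interpolation=cv2.INTER_CUBIC)
cv2.imwrite('pics/c3.png',cv2.resize(np.vstack([z(i),z(j)]),(600,570)))
m=eyes.camera_model('side')
for d in eyes.find_in('side','tag_a'): print(round(d['conf'],2),np.round(world('side',d['xyz'],m)))
E
```

```text
0.73 [484.  45.  93.]
0.71 [ 472. -202.   87.]
0.45 [491. 249. 103.]
```

View pics/c3.png

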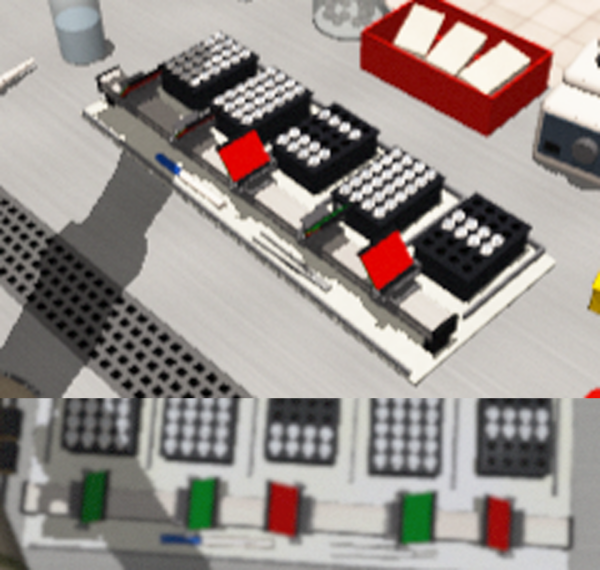

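The tags now read green, green, red, green, red, at crop pixels (93,497), (202,503), (283,508), (418,517) and (498,523). All lie on their seats, the racks and tools have not moved, and the arm is clear.

```bash
python3 -c "
from plant import close_job
print(close_job())"
```

```text
the job is handed in; nothing more can be done
None
```

I pushed over the four wrong tags and handed the job in: the tags for bays 1, 2 and 4 (full racks) now show green and those for bays 3 and 5 show red, with racks and bench items unmoved in the last pictures; the hand-in gave no verdict.

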